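# Pass a carton over the spring stop of a stockroom lane

### The arm

A 6-joint arm with a two-finger parallel gripper is mounted at the origin on the work surface. World frame = base frame: x ahead of the robot, y to its left, z up, the work surface at z = 0. Lengths are in m, angles in rad, forces in N, time in s.
With the tool pointing down it reaches from about 0.35 to 0.775 m from the base axis. Payload 7.3 kg.
Tool frame: the origin (TCP) lies at the very end of the fingers, on their centre line; the grasp point (between the pads) lies r.grip_depth behind it (r.grip_depth is the distance from the TCP to the grasp point, in m); z points along the fingers, y is the line along which they close (so a half turn about z gives the same grasp; the last joint's range is limited). The gripper opens to 92 mm and grips with 3 to 60 N. Pads are 19 mm wide; open, the fingers measure 130 mm over their backs; the gripper's body (75 mm by 190 mm) begins 47 mm behind the grasp point.
Start: joints at [0.981, 0.342, 1.524, -0, 1.275, -0.146], TCP at [0.225, 0.474, 0.227] pointing down, gripper open.
Joint ranges: [-2.53, 2.53], [-0.77, 2.02], [0.04, 2.7], [-1, 4.14], [0.28, 2.66], [-3.11, 3.11]. Speed limits (rad/s): [2.57, 2.57, 3.14, 3.14, 3.14, 3.14].

### API

Orientations are given as a unit quaternion [w, x, y, z].
In Python, from rig import status, eyes, r gives the robot as it stands.
- The arm moves only by the tool drive_tool, never from a script. Its arguments are lists of equal length, an entry for each row: "travel": the shift along the tool's x, y, z each as a share of 30 cm, from -1 to 1, a list of three; "yaw": the turn about the tool's z as a share of pi rad, from -1 to 1. In form: {"travel": [[x, y, z], ...], "yaw": [yaw, ...]}. A call has 1 to 12 rows; each row is the pose to reach, as a shift and turn from the pose commanded when the call began, along the tool's axes at that moment, turning the shorter way round; what a row does not reach only later rows make up. A row lasts 1/8 s, in which the tool goes at most 62.5 mm and 10.7 degrees, less where a joint would pass 70% of its speed; a pose out of reach is approached as far as the arm can. A call with a number of a shift or a turn outside -1 to 1 is refused whole. A call with a gripper value outside its range is refused whole. "jaw" is the opening, from -1 (shut) to 1 (fully open), set as the call begins (left out, the last holds). The fingers move at their own pace and stop on an object; the grip force is fixed at half the most. Time passes only in rows, so rows that repeat a pose let the fingers close. It gives the time, the measured TCP pose, the force, the opening and the grip force at its end, in the units of the state.
- status.state(): the state, without advancing time (a new reading comes with each control period).
- eyes.camera(name): name is "scene" or "top"; returns a dict with "image" (400x640x3 uint8, red, green, blue), "mtx" (3x3 intrinsics, pixels), "rvec" (rotation vector, rad) and "tvec" (3), from world to camera coordinates, as OpenCV has them. Camera axes: x right, y down, z forward; pixel columns grow to the right and rows downward; lengths in m; the calibration is good to about 2 mm. A picture is of the moment at which its call begins. There is no depth.
- r.hand_in(): hands the job in; it is judged then, once.
Trained networks look in a picture, given as the dict that the camera call returned (one of the last four; its "shot" number tells which), for a name from the list of things; names that differ only in an ending like _2 or _b are one class to them, and where a whole thing is asked for, a point or a joint stands for the part that bears it (a point fixed in the world has none). Each returns a list of dicts, best first, with "score" (0 to 1); they miss things now and then, are a little off and sometimes report something else, mostly with a low value. They report only what shows in the picture. A call takes as long as a camera call. They do not tell look-alikes from the thing itself.
- eyes.recognise(picture, name): "box" ([centre column, centre row, width, height] in pixels, round what is visible of it).
- eyes.pinpoint(picture, name): "location" ([row, column] in pixels: a listed point, or the origin of a listed thing).
The state is a dict: "time_s": time; "joint_pos": joint angles; "joint_velocities": joint speeds; "effort": joint torques, N m; "ee_pos": TCP position; "eef_rot": TCP orientation; "force": force on the tool from outside, world axes, zero at the start; "moment": the same for the moment, N m; "opening": finger opening in m; "gripper_force": force on a finger pad.
Only numpy, scipy, OpenCV 4.12 (cv2) and the standard library are available. Lean on these libraries where they do the work, as an engineer would, in place of code of your own. Each camera call takes 0.05 s, during which the arm holds its last target. There are 200 camera calls.

### The job

On the grey transfer lane, press the yellow treadle down with the fingertips and, keeping it held down, push the small carton along the lane until it is completely past the two red stop lugs. Then let the treadle go so that the lugs spring up behind the carton, and move clear. Only press and push: do not lift the carton, do not let the lugs come up underneath it, and leave the other things on the table where they are.

Things in the scene. Friction and masses are not known exactly. Their poses are not given: they have to be found in the camera images.
- lane: Fixed grey metal lane on the table, 310 mm long, 146 mm wide. Origin: table height, on its centre line, level with the stop lugs. +x: the way the carton must travel; +y left of that; +z up. It runs from x = -180 (open end) to +130 mm. The carton rides on two aluminium runners, tops 32 mm above the table, at y = 48 to 62 mm either side, open between them.
- lane_end (a point): Top middle of the inner face of the lane's end wall (x = +125 mm of the lane, 58 mm above the table). Grey guide walls along both sides, inner faces at y = +-63 mm, are 50 mm high above the table.
- treadle: Yellow spring strip between the runners, 60 mm wide, from x = -165 to +45 mm of the lane, with two red lugs. It moves only straight down, level, wherever pressed: 16 mm at most; 2.5 N starts it, 6 N holds it fully down; let go, it springs up. Origin: on its upper face midway between the lugs, 29 mm above the table at rest (3 mm below the runner tops), 13 mm fully down.
- lug (a point): Top of the lug on the lane's +y side; its twin is mirrored at -y. Each is 10 mm long (x = -5 to +5 mm of the lane), at y = 38 to 46 mm, 12 mm above the strip's face: at rest 9 mm above the runner tops, blocking the carton; clear below it with the strip pressed 11 mm or more. The lugs move with the strip. The strip goes on between them, so a fingertip on it can slide past.
- carton: Brown cardboard carton with pale tape, 68 mm along the lane (its x), 120 mm across, 38 mm high, about 0.6 kg, loose. Origin: centre of its underside. It starts on the runners, front 5 to 30 mm short of the lugs, with 60 mm or more of open strip behind it. It is past the lugs when its origin is beyond x = +39 mm of the lane; it meets the end wall at +91 mm.
- tape_roll: Bystander: whitish packing-tape roll, 90 mm across, 45 mm high; origin centre of underside.
- red_box: Bystander: small red box 75 x 45 x 30 mm; origin centre of underside.
- stamp: Bystander: dark wooden hand stamp, 36 mm across, 65 mm high; origin centre of underside.
- padlock: Bystander: brass padlock lying flat, 42 x 36 x 18 mm plus shackle; origin centre of underside of its body.
- mug: Bystander: blue mug, 80 mm across, 90 mm high; origin centre of underside.
- stapler: Bystander: grey and black stapler, 140 x 36 x 47 mm; origin centre of underside.
- glue: Bystander: bottle with an orange cap, 56 mm across, 120 mm high; origin centre of underside.
Things that resemble listed ones, but are neither listed nor needed, are in the scene too. Leave any pink or turquoise look-alike of the carton alone.

How it is judged:
On the way, in this order (a step that is already met when the one before it is completed fails the run):
1. the fingers hold the treadle down at least 9.5 mm while the carton is still before the lugs (z of treadle in the frame of lane below 0.0195 m and contact force between the fingers and treadle above 0.3 N and x of carton in the frame of lane below -0.028 m), for 0.1 s.
2. the carton is wholly past the lugs while the fingers still hold the treadle down (z of treadle in the frame of lane below 0.0195 m and contact force between the fingers and treadle above 0.3 N and x of carton in the frame of lane above 0.0405 m and z of carton in the frame of lane below 0.037 m), for 0.1 s.
At the end, for the whole second after the job is handed in: The carton lies flat on the runners between the lugs and the end wall (its origin 39.5 to 95 mm beyond the lugs along the lane, within 8 mm of the centre line, height within 4 mm), at rest; the treadle is back up to within 3 mm of its rest height with the lugs behind the carton (x of carton in the frame of lane between 0.0395 and 0.095 m and y of carton in the frame of lane between -0.008 and 0.008 m and z of carton in the frame of lane between 0.028 and 0.036 m and angle between carton's own z axis and vertical below 0.08 rad and z of treadle in the frame of lane above 0.026 m and linear speed of carton below 0.02 m/s); the robot touches nothing.
It fails at once if the carton is lifted 12 mm or more off the runners (z of carton in the frame of lane above 0.044 m).
It fails at once if the carton is tipped (angle between carton's own z axis and vertical above 0.25 rad).
It fails at once if the lugs come up under the carton (press it with more than 2 N while it is over them) (x of carton in the frame of lane between -0.031 and 0.036 m and contact force between treadle and carton above 2 N).
It fails at once if another thing on the table is moved more than 30 mm (distance of any of tape_roll, red_box, stamp, padlock, mug, stapler, glue from where it was at the start of the episode above 0.03 m).
It also fails if it takes over 43 s, if anything falls off the work surface, if the arm or the gripper's body presses on something with over 40 N, if the wrist force passes 120 N, or if a joint passes its speed limit or range.

## Working session

There is one attempt and no reset: what is moved stays moved. The work goes in short steps, Python scripts to look and compute and a tool call to move; the robot and the scene stay as the last step left them, time stands still between calls to the robot, and variables do not carry over. Pictures are saved under pics/ and viewed, at most 10 in all, crops included, and the job is handed in when it is done.

Besides the shell and the picture viewer there is one more tool, called after ">>>" as name(argument=value, ...), one argument or row to a line, values as JSON. drive_tool: Moves the arm, as the interface text tells. Its arguments: {"type":"object","properties":{"travel":{"type":"array"},"yaw":{"type":"array"},"jaw":{"type":"number"}},"required":["travel","yaw"]}

```bash
mkdir -p pics
cat > h.py <<'E'
import numpy as np, cv2
from rig import status, eyes, r
def P(c):
    R,_=cv2.Rodrigues(np.array(c['rvec'],float)); return np.array(c['mtx'],float),R,np.array(c['tvec'],float).ravel()
def ray(c,row,col,z):
    K,R,t=P(c); d=R.T@np.linalg.inv(K)@[col,row,1]; o=-R.T@t
    return o+d*(z-o[2])/d[2]
def proj(c,p):
    K,R,t=P(c); q=K@(R@np.array(p,float)+t); return q[:2]/q[2]
def save(c,n,crop=None,s=1):
    im=cv2.cvtColor(c['image'],cv2.COLOR_RGB2BGR)
    if crop: im=im[crop[1]:crop[3],crop[0]:crop[2]]
    cv2.imwrite('pics/'+n,cv2.resize(im,None,fx=s,fy=s,interpolation=cv2.INTER_CUBIC))
E
python3 - <<'E'
from h import *
a=eyes.camera('top'); b=eyes.camera('scene')
im=np.vstack([a['image'],b['image']]); cv2.imwrite('pics/a.png',cv2.resize(cv2.cvtColor(im,cv2.COLOR_RGB2BGR),(480,600),interpolation=cv2.INTER_AREA))
save(a,'top.png'); save(b,'scene.png')
Z=dict(lane=0,lane_end=.058,treadle=.029,lug=.041,carton=.032)
for c,n in((a,'top'),(b,'scene')):
  for k in ['lane','lane_end','treadle','lug','carton']:
    for d in eyes.pinpoint(c,k)[:3]: print(n,k,np.round(d['score'],2),np.round(d['location']),ray(c,*d['location'],Z[k]).round(4))
print(status.state())
E
```

```text
top lane 0.83 [196. 322.] [0.5646 0.0318 0.    ]
top lane_end 0.75 [185. 278.] [0.5883 0.154  0.058 ]
top treadle 0.84 [198. 324.] [0.5547 0.0235 0.029 ]
top lug 0.71 [210. 322.] [0.5151 0.0302 0.041 ]
top carton 0.81 [200. 344.] [ 0.5463 -0.0333  0.032 ]
top carton 0.79 [216. 424.] [ 0.4954 -0.263   0.032 ]
top carton 0.71 [275. 361.] [ 0.3322 -0.0783  0.032 ]
scene lane 0.92 [213. 325.] [0.5536 0.03   0.    ]
scene lane_end 0.84 [242. 340.] [0.5924 0.1482 0.058 ]
scene lane_end 0.59 [201. 337.] [0.5236 0.0444 0.058 ]
scene treadle 0.61 [208. 321.] [0.5612 0.0224 0.029 ]
scene treadle 0.22 [258. 285.] [0.7339 0.0903 0.029 ]
scene lug 0.97 [202. 336.] [0.5208 0.0364 0.041 ]
scene carton 0.89 [191. 313.] [ 0.548  -0.0358  0.032 ]
scene carton 0.65 [154. 355.] [ 0.3694 -0.0667  0.032 ]
{'time_s': 0.6, 'joint_pos': array([ 9.81028560e-01,  3.41982783e-01,  1.52413720e+00,  3.38315121e-05,
        1.27541130e+00, -1.46028557e-01]), 'joint_velocities': array([ 0.00079909, -0.00079079, -0.00048384,  0.00010221, -0.00128769,
       -0.00081911]), 'effort': array([-8.53283855e-04, -4.30931067e+01, -2.44398165e+01,  7.16857938e-02,
        4.84689767e-02, -2.32917131e-05]), 'ee_pos': array([0.22537647, 0.47416224, 0.22673644]), 'eef_rot': array([-4.06423322e-06,  2.20058586e-01,  9.75486657e-01,  3.44524901e-05]), 'force': array([ 0.1637842 ,  0.61585416, -0.04310467]), 'moment': array([0.0324992 , 0.00185068, 0.01636842]), 'gripper_force': 0.0, 'opening': 0.0914841441038318}
```

View pics/top.png

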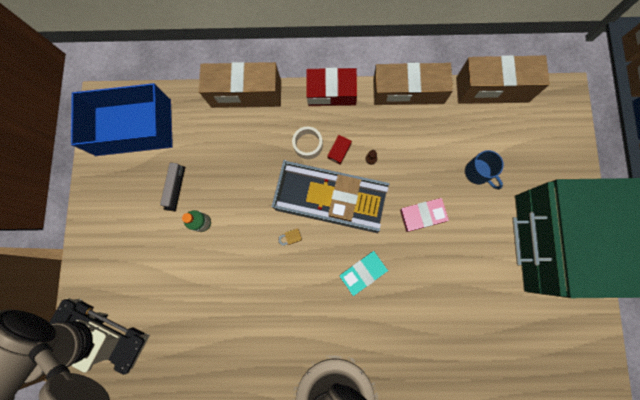

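View pics/scene.png

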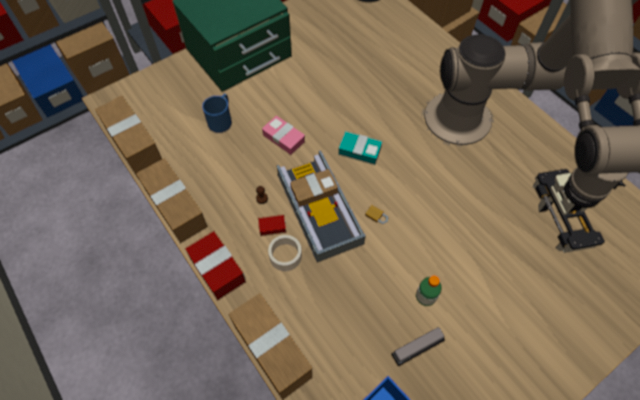

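The carton candidates are the brown one on the lane at top-view (344,200), the pink one at (424,215) and the turquoise one at (362,273). I choose the brown one on the lane. The end wall is at the left of the top view, so the carton travels roughly along world +y. Next I fit the poses and check them in one crop.

```bash
cat > fit.py <<'E'
from h import *
from scipy.optimize import least_squares
def L2W(q,p):
    c,s=np.cos(q[2]),np.sin(q[2]); return np.array([q[0]+c*p[0]-s*p[1],q[1]+s*p[0]+c*p[1],p[2]])
PTS=dict(lane=(0,0,0),lane_end=(.125,0,.058),treadle=(0,0,.029),lug=(0,.042,.041))
def observe():
    obs=[];car=[];cs=[eyes.camera('top'),eyes.camera('scene')]
    for c in cs:
        for k,p in PTS.items():
            d=eyes.pinpoint(c,k)
            if d and d[0]['score']>.4: obs.append((c,p,d[0]['location'][::-1],k))
        for d in eyes.pinpoint(c,'carton'): car.append((c,d['location'][::-1],d['score']))
    return cs,obs,car
def fit(obs,q0=(.56,.03,1.32)):
    f=lambda q:np.concatenate([proj(c,L2W(q,p))-l for c,p,l,_ in obs])
    return least_squares(f,q0,x_scale=[.01,.01,.1],loss='soft_l1'),f
E
python3 - <<'E'
from fit import *
cs,obs,car=observe(); s,f=fit(obs); q=s.x; print(q, r.grip_depth)
for o,e in zip(obs,f(q).reshape(-1,2)): print(o[3],e.round(1))
ims=[]
cx=[]
for c,l,sc in car:
    w=ray(c,l[1],l[0],.032); d=w[:2]-q[:2]; co,si=np.cos(q[2]),np.sin(q[2]); v=(co*d[0]+si*d[1],-si*d[0]+co*d[1]); print('carton',np.round(v,4),sc)
    if abs(v[1])<.03: cx.append(v[0])
xc=np.mean(cx);print(xc)
for c in cs:
    im=cv2.resize(cv2.cvtColor(c['image'],cv2.COLOR_RGB2BGR),None,fx=4,fy=4,interpolation=cv2.INTER_CUBIC)
    def poly(pts,col): cv2.polylines(im,[np.array([proj(c,L2W(q,p))*4+1.5 for p in pts]).astype(int)],True,col,1)
    poly([(x,y,.05) for x,y in((-.18,.073),(.13,.073),(.13,-.073),(-.18,-.073))],(0,255,0))
    poly([(x,y,.029) for x,y in((-.165,.03),(.045,.03),(.045,-.03),(-.165,-.03))],(255,0,255))
    poly([(x,y,.041) for x,y in((-.005,.046),(.005,.046),(.005,-.046),(-.005,-.046))],(0,0,255))
    poly([(xc+x,y,.070) for x,y in((-.034,.06),(.034,.06),(.034,-.06),(-.034,-.06))],(255,255,0))
    m=(proj(c,L2W(q,(-.02,0,.03)))*4).astype(int); ims.append(im[m[1]-290:m[1]+290,m[0]-200 if 0 else m[0]-250:m[0]+250])
cv2.imwrite('pics/fit.png',cv2.resize(np.hstack(ims),(800,464)))
E
```

```text
[0.56466546 0.02557453 1.3883217 ] 0.0188
lane [-0.4  1.2]
lane_end [-1.9 -0.1]
treadle [1.  0.9]
lug [1.2 0.4]
lane [-3.9  2.3]
lane_end [-0.6  0.4]
treadle [0.6 3.4]
lug [-0.2 -3. ]
carton [-0.0634  0.0007] 0.85
carton [-0.1523  0.2061] 0.66
carton [-0.2975  0.0179] 0.58
carton [-0.0293 -0.1394] 0.27
carton [-0.2747  0.0022] 0.85
carton [-0.1251  0.1938] 0.6
carton [-0.0142 -0.147 ] 0.17
-0.21183630716469945
```

View pics/fit.png

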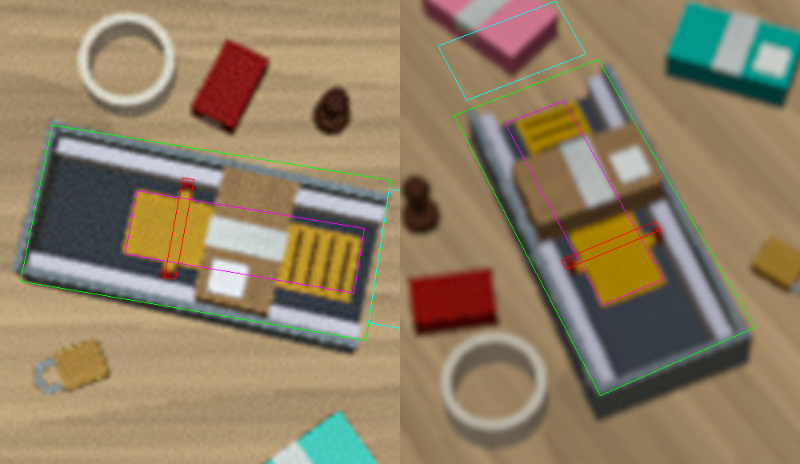

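```bash
cat > f2.py <<'E'
from fit import *
cs=[eyes.camera('top'),eyes.camera('scene')]
q0=[0.56466546,0.02557453,1.3883217]
C=[[((.045,-.03,.029),(135,190)),((.045,.03,.029),(123,253)),((-.165,-.03,.029),(362,240)),((-.165,.03,.029),(352,301)),((0,-.042,.041),(188,183)),((0,.042,.041),(168,273))],
[((.045,-.03,.029),(605,305)),((.045,.03,.029),(663,281)),((-.165,-.03,.029),(517,118)),((-.165,.03,.029),(572,100)),((0,-.042,.041),(570,265)),((0,.042,.041),(656,230))]]
K=[[((.034,-.06),(222,168)),((.034,.06),(197,302)),((-.034,-.06),(301,180)),((-.034,.06),(271,314))],
[((.034,-.06),(527,222)),((.034,.06),(663,182)),((-.034,-.06),(515,180)),((-.034,.06),(632,124))]]
M=[]
obs=[]
for i,c in enumerate(cs):
    m=(proj(c,L2W(q0,(-.02,0,.03)))*4).astype(int); M.append(lambda uv,m=m,i=i:(np.array([(uv[0]-400*i)/.8+m[0]-250,uv[1]/.8+m[1]-290])-1.5)/4)
    obs+=[(c,p,M[i](uv),'') for p,uv in C[i]]
s,f=fit(obs); q=s.x; print(q.tolist()); print(f(q).reshape(-1,2).round(1).tolist())
g=lambda k:np.concatenate([proj(c,L2W(q,(k[0]+np.cos(k[2])*p[0]-np.sin(k[2])*p[1],k[1]+np.sin(k[2])*p[0]+np.cos(k[2])*p[1],.07)))-M[i](uv) for i,c in enumerate(cs) for p,uv in K[i]])
k=least_squares(g,[-.06,0,0],loss='soft_l1').x; print('carton',k.round(4),g(k).reshape(-1,2).round(1).tolist())
ims=[]
for c in cs:
    im=cv2.resize(cv2.cvtColor(c['image'],cv2.COLOR_RGB2BGR),None,fx=4,fy=4,interpolation=cv2.INTER_CUBIC)
    def poly(pts,col): cv2.polylines(im,[np.array([proj(c,L2W(q,p))*4+1.5 for p in pts]).astype(int)],True,col,1)
    poly([(x,y,.05) for x,y in((-.18,.073),(.13,.073),(.13,-.073),(-.18,-.073))],(0,255,0))
    poly([(x,y,.029) for x,y in((-.165,.03),(.045,.03),(.045,-.03),(-.165,-.03))],(255,0,255))
    poly([(x,y,.041) for x,y in((-.005,.046),(.005,.046),(.005,-.046),(-.005,-.046))],(0,0,255))
    poly([(k[0]+x,y,.070) for x,y in((-.034,.06),(.034,.06),(.034,-.06),(-.034,-.06))],(255,255,0))
    m=(proj(c,L2W(q,(-.02,0,.03)))*4).astype(int); ims.append(im[m[1]-290:m[1]+290,m[0]-250:m[0]+250])
cv2.imwrite('pics/fit2.png',cv2.resize(np.hstack(ims),(800,464)))
t=L2W(q,(-.125,0,.045)); st=status.state(); e=st['ee_pos']
from scipy.spatial.transform import Rotation as Ro
R=Ro.from_quat(st['eef_rot'],scalar_first=True).as_matrix(); print('target',t,'shift/0.3',R.T@(t-e)/.3)
print('yaw share',(np.arctan2(R[1,0],R[0,0])-q[2])/np.pi)
E
python3 f2.py
```

```text
[0.5635965300207256, 0.027219915822460847, 1.342969078543427]
[[0.8, -0.0], [-0.1, -0.0], [0.2, -0.6], [-0.7, 0.3], [-0.1, 0.5], [-0.3, 0.4], [-1.0, 0.1], [0.5, 0.2], [-1.0, 0.8], [0.4, -0.0], [-0.3, -1.0], [0.2, -0.2]]
carton [-0.0636  0.0007  0.0041] [[0.4, -0.7], [-0.9, -1.4], [-0.8, 0.4], [-0.0, -0.1], [3.3, 1.0], [0.1, -1.0], [-2.0, -4.9], [0.1, -1.3]]
target [ 0.53536385 -0.09455001  0.045     ] shift/0.3 [-1.74699587 -1.26859967  0.60574453]
yaw share 0.4312621206563268
```

View pics/fit2.png

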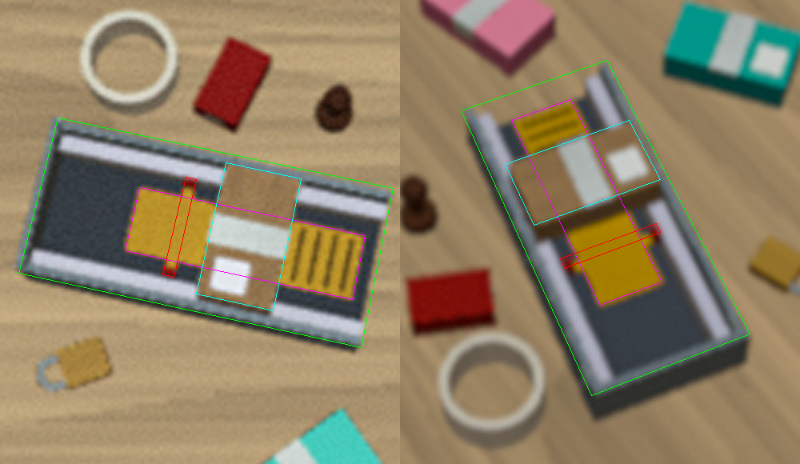

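The refined overlay fits both views: strip, lugs, walls and the brown carton at lane x ≈ -63 mm. Moving now with the jaw shut.

>>> drive_tool(
  travel=[
    [-0.2, -0.15, 0],
    [-0.4, -0.3, 0],
    [-0.6, -0.45, 0],
    [-0.8, -0.58, 0],
    [-0.9, -0.65, 0],
    [-0.9, -0.65, 0],
    [-0.9, -0.65, 0],
    [-0.9, -0.65, 0],
    [-0.9, -0.65, 0],
    [-0.9, -0.65, 0],
  ],
  yaw=[0.055, 0.11, 0.165, 0.22, 0.275, 0.33, 0.385, 0.431, 0.431, 0.431],
  jaw=-1,
)

```text
time_s: 2.55
ee_pos: [0.3855, 0.1822, 0.2268]
eef_rot: [0.0, 0.782, 0.624, 0.0]
force: [-0.6, 0.2, -0.6]
opening: 0.0009
gripper_force: 0.0
```

```bash
cat > where.py <<'E'
from fit import *
import sys
from scipy.spatial.transform import Rotation as Ro
q=[0.5635965300207256, 0.027219915822460847, 1.342969078543427]
st=status.state(); R=Ro.from_quat(st['eef_rot'],scalar_first=True).as_matrix()
d=st['ee_pos']-np.array([q[0],q[1],0]); c,s=np.cos(q[2]),np.sin(q[2])
print('t',st['time_s'],'lane pos',np.round([c*d[0]+s*d[1],-s*d[0]+c*d[1],d[2]],4),'yawerr share',(np.arctan2(R[1,0],R[0,0])-q[2])/np.pi,'F',st['force'].round(1),'z',R[:,2].round(3),'open',st['opening'],'q',st['joint_pos'].round(2))
if len(sys.argv)>3:
    t=L2W(q,[float(a) for a in sys.argv[1:4]]); print('shift',(R.T@(t-st['ee_pos'])/.3).round(4))
E
python3 where.py -.13 0 .10
```

```text
t 2.55 lane pos [0.1108 0.2085 0.2268] yawerr share 0.0012061340184449454 F [-0.6  0.2 -0.6] z [ 0.  0. -1.] open 0.0008652033291605713 q [0.26 0.16 1.77 0.   1.21 0.49]
shift [-0.8052  0.692   0.4225]
```

>>> drive_tool(
  travel=[
    [-0.15, 0.13, 0],
    [-0.3, 0.26, 0],
    [-0.45, 0.39, 0],
    [-0.6, 0.52, 0],
    [-0.75, 0.65, 0],
    [-0.805, 0.692, 0.1],
    [-0.805, 0.692, 0.25],
    [-0.805, 0.692, 0.42],
    [-0.805, 0.692, 0.42],
    [-0.805, 0.692, 0.42],
  ],
  yaw=[0.001, 0.001, 0.001, 0.001, 0.001, 0.001, 0.001, 0.001, 0.001, 0.001],
)

```text
time_s: 3.8
ee_pos: [0.5346, -0.1001, 0.1024]
eef_rot: [0.001, 0.783, 0.622, 0.001]
force: [-0.3, 0.6, 1.2]
opening: 0.0004
gripper_force: 0.0
```

```bash
python3 - <<'E'
from fit import *
q=[0.5635965300207256, 0.027219915822460847, 1.342969078543427]
ims=[]
for n in('top','scene'):
    c=eyes.camera(n); m=proj(c,L2W(q,(-.05,0,.05))).astype(int)
    ims.append(cv2.resize(c['image'][m[1]-50:m[1]+50,m[0]-50:m[0]+50,::-1],(400,400),interpolation=cv2.INTER_CUBIC))
cv2.imwrite('pics/c.png',np.hstack(ims))
E
python3 where.py -.13 0 .045
```

```text
t 3.9 lane pos [-0.1306 -0.0009  0.1031] yawerr share -0.0004856905329793738 F [-0.9 -0.1  0.3] z [ 0.004 -0.001 -1.   ] open 0.00039654051316534195 q [-0.33  0.5   1.64  0.    0.99 -0.1 ]
shift [ 0.0021 -0.0038  0.1937]
```

View pics/c.png

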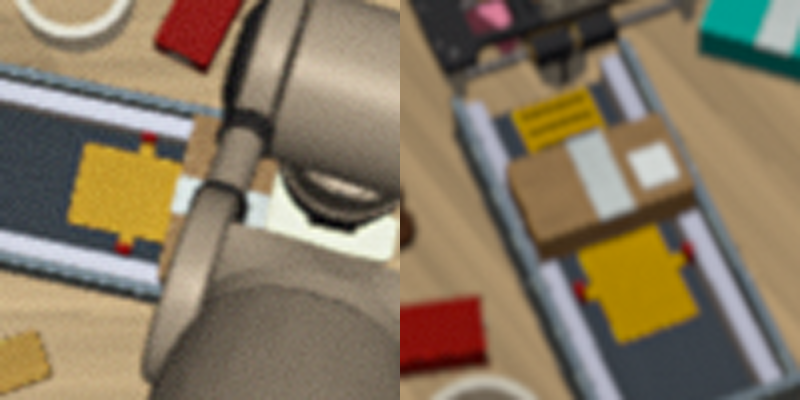

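The crop shows the gripper centred above the open strip behind the brown carton, with the carton in place. Next I descend and press.

>>> drive_tool(
  travel=[
    [0.002, -0.003, 0.07],
    [0.002, -0.003, 0.14],
    [0.002, -0.003, 0.19],
    [0.002, -0.003, 0.22],
    [0.002, -0.003, 0.24],
    [0.002, -0.003, 0.255],
    [0.002, -0.003, 0.27],
    [0.002, -0.003, 0.28],
    [0.002, -0.003, 0.29],
    [0.002, -0.003, 0.294],
    [0.002, -0.003, 0.294],
    [0.002, -0.003, 0.294],
  ],
  yaw=[0, 0, 0, 0, 0, 0, 0, 0, 0, 0, 0, 0],
)

```text
time_s: 5.4
ee_pos: [0.5331, -0.0992, 0.0132]
eef_rot: [0.0, 0.784, 0.621, 0.0]
force: [-0.5, 0.2, 7.2]
opening: 0.0002
gripper_force: 3.9
```

```bash
python3 where.py .01 0 .015
```

```text
t 5.4 lane pos [-0.13    0.0011  0.0132] yawerr share -0.0007320558603205792 F [-0.5  0.2  7.2] z [ 0.001 -0.    -1.   ] open 0.00023316111883765604 q [-0.33  0.63  1.72  0.    0.79 -0.1 ]
shift [ 0.4668  0.0027 -0.0061]
```

>>> drive_tool(
  travel=[
    [0.02, 0, -0.003],
    [0.04, 0.001, -0.003],
    [0.06, 0.001, -0.003],
    [0.08, 0.002, -0.003],
    [0.1, 0.002, -0.003],
    [0.12, 0.002, -0.003],
    [0.14, 0.002, -0.003],
    [0.16, 0.002, -0.003],
    [0.18, 0.002, -0.003],
    [0.2, 0.002, -0.003],
    [0.2, 0.002, -0.003],
  ],
  yaw=[0, 0, 0, 0, 0, 0, 0, 0, 0, 0, 0],
)

```text
time_s: 6.78
ee_pos: [0.5478, -0.042, 0.014]
eef_rot: [0.001, 0.784, 0.621, 0.0]
force: [-0.5, -5.2, 6.5]
opening: 0.0004
gripper_force: 3.1
```

```bash
python3 where.py .01 0 .014
python3 - <<'E'
from fit import *
q=[0.5635965300207256, 0.027219915822460847, 1.342969078543427]
c=eyes.camera('scene'); m=proj(c,L2W(q,(-.02,0,.05))).astype(int)
save(c,'d.png',(m[0]-50,m[1]-50,m[0]+50,m[1]+50),5)
E
```

```text
t 6.775 lane pos [-0.071  -0.0003  0.014 ] yawerr share -0.0006332652412954964 F [-0.5 -5.2  6.5] z [ 0.002 -0.002 -1.   ] open 0.0003957209941643982 q [-0.22  0.64  1.7  -0.    0.8   0.02]
shift [ 0.2701 -0.0014 -0.0003]
```

View pics/d.png

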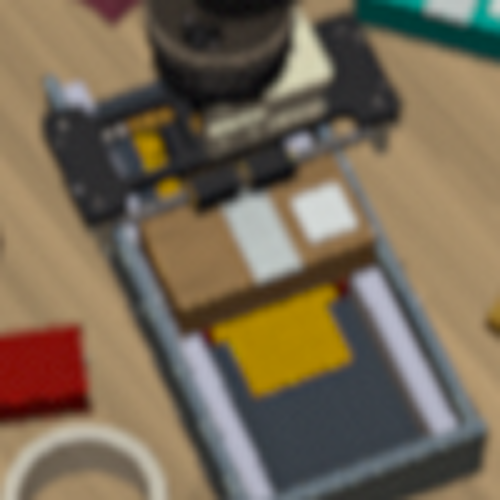

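The carton is being pushed squarely. Its front is just reaching the lugs at crop (210,330) and (340,285), which are down. Continuing.

>>> drive_tool(
  travel=[
    [0.025, 0, 0],
    [0.05, 0, 0],
    [0.075, 0, 0],
    [0.1, 0, 0],
    [0.125, 0, 0],
    [0.15, 0, 0],
    [0.175, 0, 0],
    [0.2, 0, 0],
    [0.225, 0, 0],
    [0.25, 0, 0],
    [0.27, 0, 0],
    [0.27, 0, 0],
  ],
  yaw=[0, 0, 0, 0, 0, 0, 0, 0, 0, 0, 0, 0],
)

```text
time_s: 8.32
ee_pos: [0.5662, 0.0369, 0.014]
eef_rot: [0.001, 0.784, 0.621, 0.0]
force: [-1.2, -5.0, 7.0]
opening: 0.0005
gripper_force: 3.1
```

```bash
python3 where.py .0 0 .014
python3 - <<'E'
from fit import *
q=[0.5635965300207256, 0.027219915822460847, 1.342969078543427]
c=eyes.camera('scene'); m=proj(c,L2W(q,(.03,0,.05))).astype(int)
for d in eyes.pinpoint(c,'carton')[:3]:
    w=ray(c,*d['location'],.032)[:2]-q[:2]; print(d['score'],np.cos(q[2])*w[0]+np.sin(q[2])*w[1],-np.sin(q[2])*w[0]+np.cos(q[2])*w[1])
save(c,'e.png',(m[0]-50,m[1]-50,m[0]+50,m[1]+50),5)
E
```

```text
t 8.325 lane pos [ 0.01   -0.0003  0.014 ] yawerr share -0.0006200311979879816 F [-1.2 -5.   7. ] z [ 0.002 -0.002 -1.   ] open 0.0004664043371132906 q [-0.07  0.66  1.64 -0.    0.83  0.16]
shift [-0.0334 -0.0009 -0.    ]
0.8 -0.2668320740166659 -0.021746417904414332
0.79 0.04395305502703819 0.008510362984335844
0.68 -0.13810221806261652 0.17657465288088117
```

View pics/e.png

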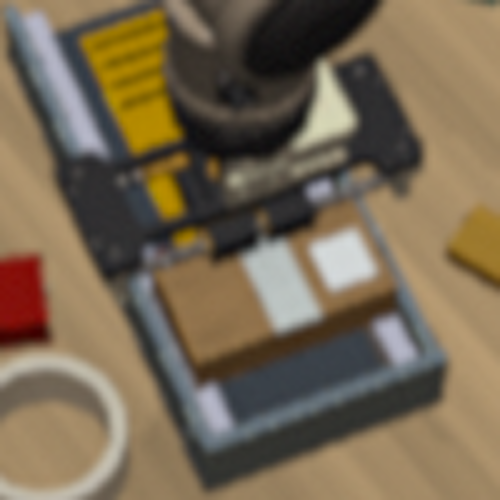

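The carton is well along, at about 44–53 mm. I push 12 mm further for margin, hold, back off 9 mm while still pressed, then rise.

>>> drive_tool(
  travel=[
    [0.02, 0, 0],
    [0.04, 0, 0],
    [0.04, 0, 0],
    [0.04, 0, 0],
    [0.03, 0, 0],
    [0.01, 0, 0],
    [0.01, 0, -0.02],
    [0.01, 0, -0.05],
    [0.01, 0, -0.1],
    [0.01, 0, -0.25],
    [0.01, 0, -0.4],
    [0.01, 0, -0.55],
  ],
  yaw=[0, 0, 0, 0, 0, 0, 0, 0, 0, 0, 0, 0],
)

```text
time_s: 9.93
ee_pos: [0.5653, 0.0409, 0.1802]
eef_rot: [-0.0, 0.784, 0.621, -0.001]
force: [1.7, 0.5, 0.0]
opening: 0.0005
gripper_force: 0.0
```

>>> drive_tool(
  travel=[
    [-0.15, 0, 0],
    [-0.3, 0, 0],
    [-0.45, 0, 0],
    [-0.6, 0, 0],
    [-0.75, 0, 0],
    [-0.75, 0, 0],
    [-0.75, 0, 0],
  ],
  yaw=[0, 0, 0, 0, 0, 0, 0],
)

```text
time_s: 10.8
ee_pos: [0.5145, -0.1776, 0.1786]
eef_rot: [-0.0, 0.784, 0.621, 0.0]
force: [-1.1, 0.6, 0.3]
opening: 0.0004
gripper_force: 0.0
```

Run:
```python
from fit import *
q=[0.5635965300207256, 0.027219915822460847, 1.342969078543427]
ims=[]
for n in('top','scene'):
    c=eyes.camera(n); m=proj(c,L2W(q,(0,0,.05))).astype(int)
    for d in eyes.pinpoint(c,'carton')[:3]:
        w=ray(c,*d['location'],.032)[:2]-q[:2]; print(n,d['score'],np.cos(q[2])*w[0]+np.sin(q[2])*w[1],-np.sin(q[2])*w[0]+np.cos(q[2])*w[1])
    im=cv2.resize(c['image'][:,:,::-1],None,fx=4,fy=4,interpolation=cv2.INTER_CUBIC)
    for x in(.06,): cv2.polylines(im,[np.array([proj(c,L2W(q,(x+a,b,.07)))*4+1.5 for a,b in((-.034,.06),(.034,.06),(.034,-.06),(-.034,-.06))]).astype(int)],True,(255,255,0),1)
    cv2.polylines(im,[np.array([proj(c,L2W(q,(a,b,.041)))*4+1.5 for a,b in((-.005,.046),(.005,.046),(.005,-.046),(-.005,-.046))]).astype(int)],True,(0,255,0),1)
    m*=4; ims.append(im[m[1]-200:m[1]+200,m[0]-200:m[0]+200])
cv2.imwrite('pics/f.png',np.hstack(ims)); print(status.state()['force'],status.state()['time_s'])
```

```text
top 0.6 -0.2982819674329528 0.0035378872141022116
top 0.56 0.05950605298713048 -0.00017283733150832634
top 0.45 -0.15187308002644134 0.1901831713431025
scene 0.78 -0.14722108871047482 0.19129799594552244
scene 0.71 -0.268038178682202 -0.02555897176010627
scene 0.63 0.06014712342496062 0.007178662586547844
[-0.44149198 -0.11028944 -0.12182587] 11.0
```

View pics/f.png

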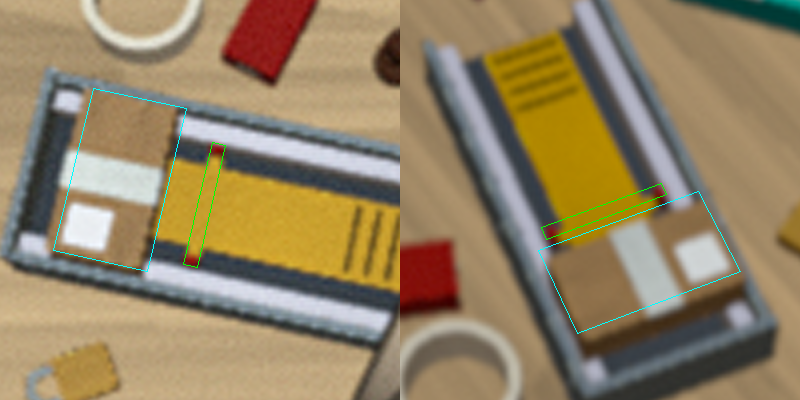

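The carton lies flat at about x = +62 mm. The lugs, at top (217,150) and (192,262), are back up behind it, and the arm is clear. Handing in.

```bash
python3 -c "
from rig import r
print(r.hand_in())"
```

```text
the job is handed in; nothing more can be done
None
```

The job is handed in, with no verdict returned: the carton lies flat about 60 mm past the lugs by the cameras, the treadle and lugs are back up behind it, the arm is clear, and the run took about 11 s of the 43 s allowed.

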